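# Snap the cap onto the oil bottle

## Robot

A 6-joint arm with a two-finger parallel gripper is mounted at the origin on a cart in front of the work surface, level with it; the furniture and walls round the work are solid. World frame = base frame: x ahead of the robot, y to its left, z up, the work surface at z = 0. Lengths are in m, angles in rad, forces in N, time in s.
With the tool pointing down it reaches from about 0.35 to 0.85 m from the base axis. Payload 8.1 kg.
Tool frame: the origin (TCP) lies on the mounting face of the last link; the fingertips stand 186 mm ahead of it and the grasp point (between the pads) lies 167 mm ahead of it; z points along the fingers, y is the line along which they close (so a half turn about z gives the same grasp; the last joint's range is limited). The gripper opens to 93 mm and grips with 3 to 60 N. Pads are 15 mm wide; open, the fingers measure 128 mm over their backs; the gripper's body (75 mm by 188 mm) begins 65 mm behind the grasp point.
Start: joints at [1.161, 0.13, 1.488, -0, 1.523, -0.085], TCP at [0.191, 0.569, 0.405] pointing down, gripper open.
Joint ranges: [-2.96, 2.96], [-0.89, 2.26], [0.02, 2.5], [-1.34, 4.48], [0, 2.73], [-2.66, 2.66]. Speed limits (rad/s): [2.39, 2.39, 2.79, 3.14, 3.14, 3.14].

## Interface

Orientations are given as a rotation vector (axis times angle).
In Python, from plant import * gives the robot as it stands. The module is installed in compiled form; this text tells all that it offers.
- The arm moves only by the tool arm_command, never from a script. Its argument "increments" is a list of rows, each a list of 6 numbers: the shift along the tool's x, y, z in units of 0.2 m (1.0 is 0.2 m), then the turn, a rotation vector about the tool's x, y, z in units of pi rad (1.0 is pi rad). A call has exactly 5 rows; each row is the pose to reach, as a shift and turn from the pose commanded when the call began, along the tool's axes at that moment, turning the shorter way round; what a row does not reach only later rows make up. A row lasts 1/8 s, in which the tool goes at most 62.5 mm and 10.7 degrees, less where a joint would pass 70% of its speed; a pose out of reach is approached as far as the arm can. A call with a number of a shift or a turn outside -1 to 1 is refused whole. A call with a gripper value outside its range is refused whole. "fingers" is the closure, from -1 (fully open) to 1 (shut), set as the call begins (left out, the last holds). The fingers move at their own pace and stop on an object; "force" is the grip in N (left out, the last holds). Time passes only in rows, so rows that repeat a pose let the fingers close, or fill a call up. It gives the time, the measured TCP pose, the force, the opening and the grip force at its end, in the units of the state.
- read_state(): the state, without advancing time (a new reading comes with each control period).
- read_camera(name): name is "scene" or "top" or "wrist"; returns a dict with "image" (420x560x3 uint8, red, green, blue), "fx", "fy", "cx", "cy" (pixels), "k1" (the pictures are not rectified: a ray, as slopes to the right and down, at radius r is drawn at 1 + k1 r^2 times it, then the intrinsics apply), "T" (4x4, takes a point from camera to world coordinates). Camera axes: x right, y down, z forward; pixel columns grow to the right and rows downward; lengths in m; the calibration is good to about 2 mm. A picture is of the moment at which its call begins. There is no depth.
- close_job(): hands the job in; it is judged then, once.
The state is a dict: "t": time; "q": joint angles; "dq": joint speeds; "joint_torque": joint torques, N m; "tool_pos": TCP position; "orientation": TCP orientation; "force": force on the tool from outside, world axes, zero at the start; "wrist_torque": the same for the moment, N m; "opening": finger opening in m; "gripper_force": force on a finger pad.
Only numpy, scipy, OpenCV 4.12 (cv2) and the standard library are available. Lean on these libraries where they do the work, as an engineer would, in place of code of your own. Each camera call takes 0.05 s, during which the arm holds its last target. There are 200 camera calls.

## Task

Take the one of the three steel caps that fits the oil bottle on the chopping board (the middle-sized one), set it on the neck and press it straight down past the click until it is fully home. Keep pressing down on it firmly after the click and finish like that, with the robot still on the cap and pushing at about 10 to 15 newtons; do not let go. Leave the bottle standing where it is on the board, and leave the other two caps and everything else where they are.

Things in the scene. Friction and masses are not known exactly. Their poses are not given: they have to be found in the camera images.
- cap_medium: The middle-sized of three ribbed round steel snap caps, 44 mm in diameter, 30 mm tall, about 60 g, standing mouth down on the worktop. A lip at the mouth, 4 mm tall, leaves a 29 mm opening; the bore above is 7 mm wider, up to the closed top, inner face 22 mm above the mouth. It fits the bottle's neck. Origin: centre of the mouth, z up its axis
- cap_small: The smallest of three ribbed round steel snap caps, 32 mm in diameter, 30 mm tall, about 60 g, standing mouth down on the worktop. A lip at the mouth, 4 mm tall, leaves a 19 mm opening; the bore above is 7 mm wider, up to the closed top, inner face 22 mm above the mouth. Too narrow for the neck; leave it. Origin: centre of the mouth, z up its axis
- cap_large: The largest of three ribbed round steel snap caps, 56 mm in diameter, 30 mm tall, about 60 g, standing mouth down on the worktop. A lip at the mouth, 4 mm tall, leaves a 41 mm opening; the bore above is 7 mm wider, up to the closed top, inner face 22 mm above the mouth. Too wide to catch on the neck; leave it. Origin: centre of the mouth, z up its axis
- bottle: White stoneware oil bottle, loose, 0.84 kg, upright on the board: body 76 mm in diameter, shoulder sloping in from 56 to 79 mm height, then a steel neck 26 mm in diameter up to 108 mm. Fitting cap fully home: its mouth is 86 mm above the bottle's foot, its closed top meets the neck's end. Origin: centre of the foot, z up
- neck_top (a point): Centre of the end of the bottle's neck, 108 mm above its foot; the neck tapers to 19 mm in diameter over its last 6 mm, which guides the cap on. It is the hard stop for the closed top of the snapped cap, so the last push builds up within a millimetre or two of commanded travel
- nub_level (a point): On the neck's axis, 95 mm above the bottle's foot, at the level of four sprung nubs that stand 4 mm out of the neck. The fitting cap's lip first rests on them with its mouth 4 mm above this point. About 10 N pushes it past; then the resistance drops and the nubs draw the cap in with some 8 N until its lip is below them, 9 mm under this point
- board: Wooden chopping board, fixed, 250 x 360 x 22 mm, long side across the robot's view at yaw 0. Origin: centre of its underside, on the worktop
- ramekin: Small white ramekin, 62 mm in diameter, 36 mm tall, bystander. Origin: centre of its foot
- timer: Kitchen timer with a domed top, 62 mm in diameter, 56 mm tall, bystander. Origin: centre of its foot
- measure: Metal measuring cup with a long handle, 68 x 139 x 33 mm, bystander. Origin: centre of its underside
- teaspoon: Metal teaspoon, 130 x 26 x 11 mm, bystander lying near the caps. Origin: centre of its underside
- fork: Metal fork, 193 x 26 x 15 mm, bystander. Origin: centre of its underside
Things that resemble listed ones, but are neither listed nor needed, are in the scene too. What is shaped like the bottle but pink is not meant.

How it is judged:
By the outcome, as a careful person would: the job done as asked, in the order asked, and still so for the second after the job is handed in, while the arm keeps its last pose, push and grip.
It also fails if it takes over 42 s, if anything falls off the work surface, if the arm or the gripper's body presses on something with over 40 N, if the wrist force passes 120 N, or if a joint passes its speed limit or range.

## Working session

There is one attempt and no reset: what is moved stays moved. The work goes in short steps, Python scripts to look and compute and a tool call to move; the robot and the scene stay as the last step left them, time stands still between calls to the robot, and variables do not carry over. Pictures are saved under pics/ and viewed, at most 10 in all, crops included, and the job is handed in when it is done.

Besides the shell and the picture viewer there is one more tool, called after "Request:" as name(argument=value, ...) on one line, values as JSON. arm_command: Moves the arm, as the interface text tells. Shifts and turns lie within -1 to 1; 1 stands for 0.2 m of shift or pi rad of turn. Its arguments: {"type":"object","properties":{"increments":{"type":"array","items":{"type":"array","items":{"type":"number","minimum":-1,"maximum":1}}},"fingers":{"type":"number"},"force":{"type":"number"}},"required":["increments"]}

```bash
mkdir -p pics
cat > h.py <<'E'
from plant import *
import numpy as np, cv2
from scipy.spatial.transform import Rotation as R
def K(c): return np.array([[c['fx'],0,c['cx']],[0,c['fy'],c['cy']],[0,0,1.]])
def ray(c,u,v):
    d=np.array([(u-c['cx'])/c['fx'],(v-c['cy'])/c['fy']]); x=d.copy()
    for _ in range(20): x=d/(1+c['k1']*(x@x))
    T=np.array(c['T']); return T[:3,3],T[:3,:3]@np.array([x[0],x[1],1])
def hit(c,u,v,z):
    o,d=ray(c,u,v); return o+d*(z-o[2])/d[2]
def proj(c,p):
    T=np.array(c['T']); q=T[:3,:3].T@(np.array(p)-T[:3,3]); x=q[:2]/q[2]; x=x*(1+c['k1']*(x@x))
    return x*[c['fx'],c['fy']]+[c['cx'],c['cy']]
def save(c,n): cv2.imwrite('pics/'+n+'.png',c['image'][:,:,::-1])
E
python3 - <<'E'
from h import *
np.set_printoptions(precision=3,suppress=True)
import pickle
for n in ['scene','top']:
    c=read_camera(n); save(c,n+'0'); pickle.dump(c,open(n+'.pkl','wb')); print(n,c['fx'],c['k1'],c['T'])
print(read_state())
E
```

```text
scene 474.37729337554845 -0.11728013028542202 [[ 0.447 -0.436  0.781 -0.941]
 [-0.895 -0.211  0.394 -0.685]
 [-0.007 -0.875 -0.484  0.98 ]
 [ 0.     0.     0.     1.   ]]
top 486.54458971713575 -0.09510690057174467 [[ 0.018 -0.996  0.082  0.338]
 [-1.    -0.019 -0.001  0.015]
 [ 0.003 -0.082 -0.997  1.501]
 [ 0.     0.     0.     1.   ]]
{'t': 0.1, 'q': array([ 1.161,  0.131,  1.489,  0.   ,  1.523, -0.085]), 'dq': array([-0.   , -0.001, -0.004, -0.   , -0.001,  0.001]), 'joint_torque': array([  0.001, -56.135, -49.309,   0.077,   0.029,  -0.   ]), 'tool_pos': array([0.191, 0.568, 0.404]), 'orientation': array([-0.508, -3.1  ,  0.003]), 'force': array([-0.318, -0.123,  0.521]), 'wrist_torque': array([-0.003, -0.033, -0.014]), 'gripper_force': 0.0, 'opening': 0.09293768836018079}
```

View pics/top0.png

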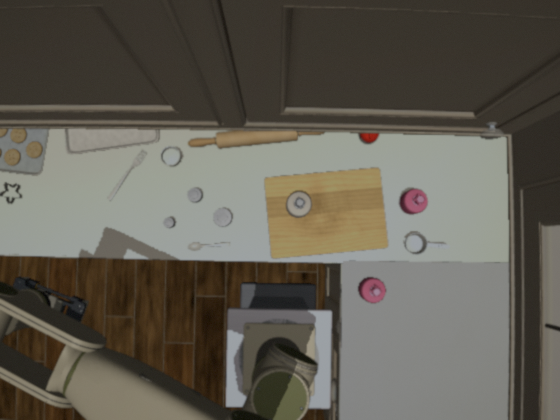

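View pics/scene0.png

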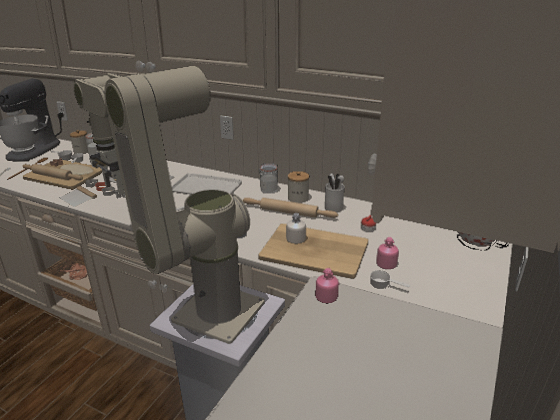

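Top view: three caps at about (195,195), (170,222) and (223,217), a spoon at (205,245), and the white bottle at (299,203) on the board. The scene view shows the bottle at (296,230); the arm hides the caps there.

Run:
```python
from h import *
import pickle
np.set_printoptions(precision=3,suppress=True)
c=pickle.load(open('top.pkl','rb'))
for n,u,v,z in [('m',195,195,.03),('s',170,222,.03),('l',223,217,.03),('neck',299,203,.13),('body',299,204,.08)]: print(n,hit(c,u,v,z))
im=c['image'][140:270,150:340]; im=np.clip(im.astype(float)*1.4,0,255).astype(np.uint8)
cv2.imwrite('pics/crop.png',cv2.resize(im[:,:,::-1],None,fx=4,fy=4,interpolation=cv2.INTER_CUBIC))
print(hit(c,202,195,.03)-hit(c,188,195,.03),hit(c,214,217,.03)-hit(c,232,217,.03))
```

```text
m [0.494 0.263 0.03 ]
s [0.41  0.336 0.03 ]
l [0.428 0.175 0.03 ]
neck [ 0.466 -0.05   0.13 ]
body [ 0.468 -0.052  0.08 ]
[ 0.001 -0.043  0.   ] [-0.001  0.055  0.   ]
```

View pics/crop.png

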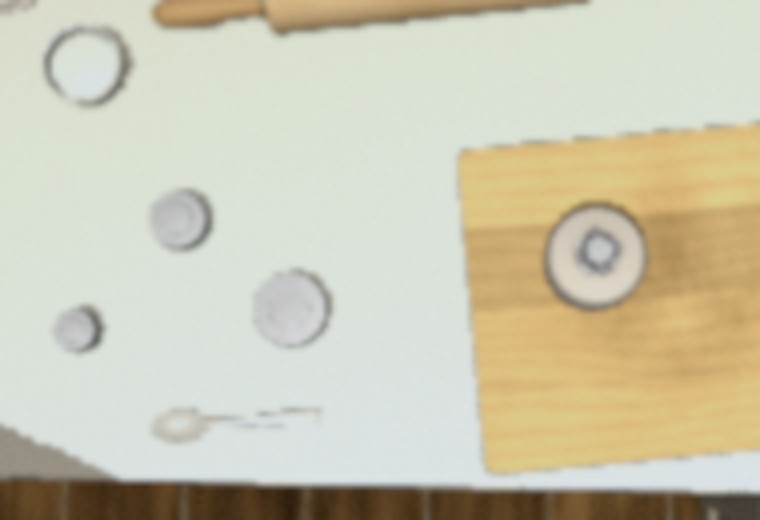

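```bash
cat >> h.py <<'E'
def goal(p,yaw=None):
    s=read_state(); r=R.from_rotvec(s['orientation']); Rt=r.as_matrix()
    if yaw is None: y=np.arctan2(Rt[1,1],Rt[0,1])
    else: y=yaw
    yv=np.array([np.cos(y),np.sin(y),0]); z=np.array([0,0,-1.]); G=np.c_[np.cross(yv,z),yv,z]
    print('inc',np.round(np.r_[Rt.T@(np.array(p)-s['tool_pos'])/.2,(r.inv()*R.from_matrix(G)).as_rotvec()/np.pi],4),'yaw',y)
E
python3 - <<'E'
from h import *
np.set_printoptions(precision=4,suppress=True)
goal([.474,.263,.36])
E
```

```text
inc [-1.8267 -0.9961  0.2203 -0.0005 -0.     -0.    ] yaw 1.2460163727684876
```

Request:
arm_command(increments=[[-0.15,-0.08,0.02,0,0,0],[-0.4,-0.22,0.05,0,0,0],[-0.65,-0.36,0.08,0,0,0],[-0.9,-0.5,0.11,0,0,0],[-1,-0.55,0.12,0,0,0]], fingers=-1)

```text
t: 0.72
tool_pos: [0.3474, 0.3982, 0.3798]
orientation: [-0.512, -3.099, 0.002]
force: [-0.2, 0.4, -0.5]
opening: 0.0929
gripper_force: 0.0
```

Request:
arm_command(increments=[[-0.25,-0.13,0.03,0,0,0],[-0.5,-0.27,0.06,0,0,0],[-0.75,-0.4,0.09,0,0,0],[-0.83,-0.45,0.1,0,0,0],[-0.83,-0.45,0.1,0,0,0]])

```text
t: 1.35
tool_pos: [0.4747, 0.2616, 0.3602]
orientation: [-0.511, -3.099, 0.001]
force: [-0.6, 0.1, 0.2]
opening: 0.0929
gripper_force: 0.0
```

Run:
```python
from h import *
import pickle
np.set_printoptions(precision=3,suppress=True)
c=read_camera('wrist'); save(c,'w1'); pickle.dump(c,open('w1.pkl','wb')); print(c['T'],c['fx']); s=read_state(); print(s['t'],s['tool_pos'],s['q'],s['force'])
print(proj(c,[.494,.263,.03]))
```

```text
[[ 0.322  0.91   0.26   0.402]
 [ 0.947 -0.309 -0.089  0.286]
 [-0.     0.275 -0.961  0.339]
 [ 0.     0.     0.     1.   ]] 325.9267227666976
1.4 [0.474 0.263 0.36 ] [ 0.411 -0.001  1.707  0.001  1.437 -0.834] [-0.141 -0.279 -0.015]
[284.948 218.461]
```

View pics/w1.png

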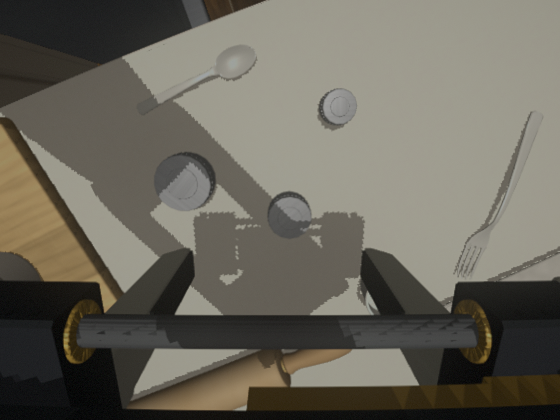

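Wrist view: medium cap centred near (290,215), large at (184,182), small at (340,106).

Run:
```python
from h import *
import pickle
np.set_printoptions(precision=4,suppress=True)
c=pickle.load(open('w1.pkl','rb'))
g=c['image'][180:250,255:325]
print(hit(c,290.5,215,.03),hit(c,184,182,.03),hit(c,340,106,.03))
im=cv2.resize(g[:,:,::-1],None,fx=8,fy=8,interpolation=cv2.INTER_CUBIC); im=np.clip(im*2.,0,255).astype(np.uint8)
cv2.imwrite('pics/w1c.png',im)
p=hit(c,290.5,215,.03); goal([p[0],p[1],.25])
```

```text
[0.4924 0.2693 0.03  ] [0.4278 0.1824 0.03  ] [0.4089 0.344  0.03  ]
inc [-0.0761  0.0612  0.5521 -0.     -0.0004 -0.    ] yaw 1.2451000985385257
```

View pics/w1c.png

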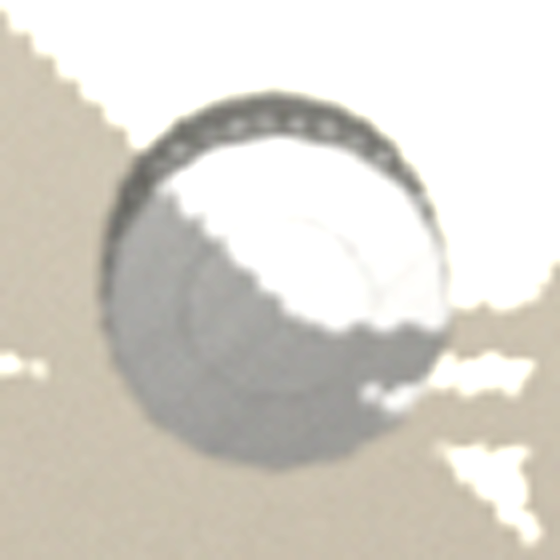

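Zoomed crop: the cap's top face spans x 108–446 and y 133–467, so its centre is at about (289.3,217.2) in the full picture.

Run:
```python
from h import *
import pickle
np.set_printoptions(precision=4,suppress=True)
c=pickle.load(open('w1.pkl','rb'))
p=hit(c,289.3,217.1,.03);print(p); goal([p[0],p[1],.189])
```

```text
[0.4941 0.2675 0.03  ]
inc [-0.0872  0.0554  0.8571 -0.     -0.0004 -0.    ] yaw 1.2451000985385257
```

Request:
arm_command(increments=[[-0.087,0.05,0.1,0,0,0],[-0.087,0.05,0.3,0,0,0],[-0.087,0.05,0.5,0,0,0],[-0.087,0.05,0.62,0,0,0],[-0.087,0.05,0.65,0,0,0]])

```text
t: 2.02
tool_pos: [0.4923, 0.2675, 0.2289]
orientation: [-0.504, -3.098, 0.002]
force: [-0.1, 0.2, 0.5]
opening: 0.0932
gripper_force: 0.0
```

Request:
arm_command(increments=[[0,0,0.06,0,0,0],[0,0,0.12,0,0,0],[0,0,0.18,0,0,0],[0,0,0.205,0,0,0],[0,0,0.205,0,0,0]])

```text
t: 2.65
tool_pos: [0.4941, 0.266, 0.1893]
orientation: [-0.508, -3.099, 0.001]
force: [0.2, 0.9, -0.0]
opening: 0.0929
gripper_force: 0.0
```

Request:
arm_command(increments=[[0,0,0,0,0,0],[0,0,0,0,0,0],[0,0,0,0,0,0],[0,0,0,0,0,0],[0,0,0,0,0,0]], fingers=1, force=30)

```text
t: 3.28
tool_pos: [0.4942, 0.2663, 0.1898]
orientation: [0.508, 3.1, 0.0]
force: [-0.9, 0.3, 0.2]
opening: 0.0475
gripper_force: 0.0
```

Request:
arm_command(increments=[[0,0,0,0,0,0],[0,0,0,0,0,0],[0,0,0,0,0,0],[0,0,0,0,0,0],[0,0,0,0,0,0]], force=45)

```text
t: 3.9
tool_pos: [0.4942, 0.2663, 0.1897]
orientation: [-0.508, -3.1, -0.0]
force: [-0.9, 0.8, 0.8]
opening: 0.0431
gripper_force: 45.0
```

Request:
arm_command(increments=[[0,0,-0.05,0,0,0],[0,0,-0.2,0,0,0],[0,0,-0.45,0,0,0],[0,0,-0.7,0,0,0],[0,0,-0.75,0,0,0]])

```text
t: 4.53
tool_pos: [0.4953, 0.2667, 0.3451]
orientation: [0.507, 3.094, 0.006]
force: [0.5, 0.3, -1.4]
opening: 0.0432
gripper_force: 45.0
```

Run:
```python
from h import *
np.set_printoptions(precision=4,suppress=True)
goal([.426,.05,.37])
```

```text
inc [-0.0179 -1.1367 -0.1301  0.0016  0.0019 -0.    ] yaw 1.2460469459197903
```

Request:
arm_command(increments=[[0,-0.15,-0.05,0,0,0],[0,-0.4,-0.1,0,0,0],[-0.02,-0.65,-0.15,0,0,0],[-0.03,-0.85,-0.2,0,0,0],[-0.05,-0.95,-0.25,0,0,0]])

```text
t: 5.15
tool_pos: [0.4421, 0.0813, 0.3892]
orientation: [-0.51, -3.099, 0.001]
force: [-0.1, -0.3, -1.5]
opening: 0.043
gripper_force: 45.0
```

Run:
```python
from h import *
np.set_printoptions(precision=4,suppress=True)
goal([.467,-.05,.40])
```

```text
inc [-0.3285 -0.582  -0.054  -0.0003 -0.0004 -0.    ] yaw 1.2445979923006878
```

Request:
arm_command(increments=[[-0.12,-0.2,-0.03,0,0,0],[-0.24,-0.42,-0.05,0,0,0],[-0.33,-0.58,-0.05,0,0,0],[-0.33,-0.58,-0.05,0,0,0],[-0.33,-0.58,-0.05,0,0,0]])

```text
t: 5.78
tool_pos: [0.4682, -0.0477, 0.399]
orientation: [-0.509, -3.099, -0.001]
force: [-0.2, 0.5, -0.5]
opening: 0.0432
gripper_force: 45.0
```

Run:
```python
from h import *
import pickle
np.set_printoptions(precision=4,suppress=True)
c=read_camera('wrist'); pickle.dump(c,open('w2.pkl','wb')); save(c,'w2'); print(read_state()['tool_pos'],proj(c,[.467,-.05,.13]))
print(c['T'])
```

```text
[ 0.4683 -0.0473  0.3992] [273.9503 219.1265]
[[ 0.3202  0.9108  0.2604  0.3956]
 [ 0.9473 -0.3081 -0.0874 -0.0234]
 [ 0.0006  0.2747 -0.9615  0.3783]
 [ 0.      0.      0.      1.    ]]
```

View pics/w2.png

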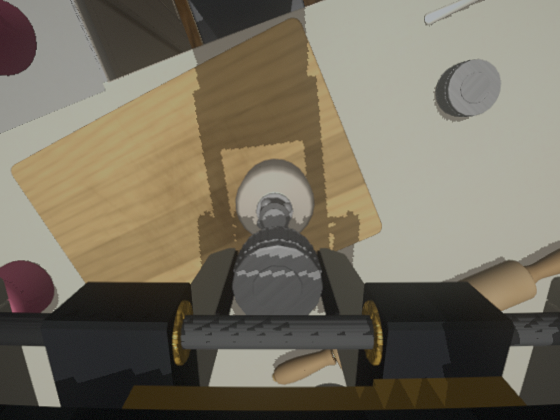

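Wrist view: white bottle with its shoulder centred at about (274,200), neck near (275,212), and the held cap at (278,275) between the fingers. I'll zoom in on the neck and cap.

Run:
```python
from h import *
import pickle
c=pickle.load(open('w2.pkl','rb'))
im=c['image'][150:325,215:345]; im=np.clip(255*(im/255.)**.6,0,255).astype(np.uint8)
cv2.imwrite('pics/w2c.png',cv2.resize(im[:,:,::-1],None,fx=3.4,fy=3.4,interpolation=cv2.INTER_CUBIC))
print(proj(c,[.468,-.048,.239]))
```

```text
[276.66991394 286.85935128]
```

View pics/w2c.png

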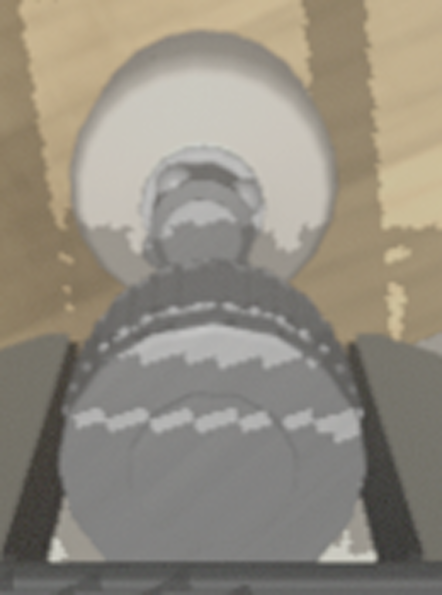

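Crop: the neck's end face spans x 160–243 with its upper edge at y 197, so its centre is at about (203,238). The cap top spans x 60–367 with its upper edge at 325, so its centre is at about (213,475).

Run:
```python
from h import *
import pickle
np.set_printoptions(precision=4,suppress=True)
c=pickle.load(open('w2.pkl','rb')); f=lambda x,y:(215-.35+x/3.4,150-.35+y/3.4)
n=hit(c,*f(203,238),.13); k=hit(c,*f(213,475),.2402); t=read_state()['tool_pos']
print('neck',n,'cap',k,'tool',t,'shift',n-k)
sc=pickle.load(open('scene.pkl','rb')); print(proj(sc,n))
tc=pickle.load(open('top.pkl','rb')); print(proj(tc,n))
goal([t[0]+(n-k)[0],t[1]+(n-k)[1],.325])
```

```text
neck [ 0.4675 -0.0498  0.13  ] cap [ 0.4687 -0.0479  0.2402] tool [ 0.4683 -0.0473  0.3992] shift [-0.0012 -0.0019 -0.1102]
[295.3608 213.9935]
[299.0193 202.3958]
inc [ 0.0022 -0.011   0.3709  0.0001 -0.0004  0.    ] yaw 1.2464137017799801
```

Request:
arm_command(increments=[[0,-0.01,0.08,0,0,0],[0,-0.01,0.18,0,0,0],[0,-0.01,0.28,0,0,0],[0,-0.01,0.35,0,0,0],[0,-0.01,0.37,0,0,0]], force=60)

```text
t: 6.45
tool_pos: [0.4674, -0.0494, 0.3242]
orientation: [-0.506, -3.098, -0.0]
force: [-0.0, 0.6, -0.6]
opening: 0.0431
gripper_force: 60.0
```

Request:
arm_command(increments=[[0,0,0.015,0,0,0],[0,0,0.03,0,0,0],[0,0,0.045,0,0,0],[0,0,0.055,0,0,0],[0,0,0.06,0,0,0]])

```text
t: 7.08
tool_pos: [0.4679, -0.05, 0.3137]
orientation: [-0.508, -3.1, -0.0]
force: [-0.3, -0.2, -1.4]
opening: 0.0432
gripper_force: 60.0
```

Over the neck with no contact force (mouth about 5 mm past the neck's end). Continue in small steps.

Request:
arm_command(increments=[[0,0,0.005,0,0,0],[0,0,0.01,0,0,0],[0,0,0.015,0,0,0],[0,0,0.02,0,0,0],[0,0,0.02,0,0,0]])

```text
t: 7.7
tool_pos: [0.468, -0.05, 0.31]
orientation: [0.508, 3.1, -0.0]
force: [-1.7, -0.5, 1.8]
opening: 0.0426
gripper_force: 60.0
```

Request:
arm_command(increments=[[0,0,0.005,0,0,0],[0,0,0.01,0,0,0],[0,0,0.015,0,0,0],[0,0,0.02,0,0,0],[0,0,0.02,0,0,0]])

```text
t: 8.32
tool_pos: [0.4685, -0.0501, 0.3073]
orientation: [0.508, 3.098, -0.0]
force: [-1.6, -0.1, 8.3]
opening: 0.0431
gripper_force: 60.0
```

Request:
arm_command(increments=[[0,0,0.004,0,0,0],[0,0,0.008,0,0,0],[0,0,0.012,0,0,0],[0,0,0.015,0,0,0],[0,0,0.015,0,0,0]])

```text
t: 8.95
tool_pos: [0.4676, -0.0499, 0.3018]
orientation: [-0.508, -3.099, -0.0]
force: [1.8, -0.2, -4.8]
opening: 0.0428
gripper_force: 60.0
```

Request:
arm_command(increments=[[0,0,0.004,0,0,0],[0,0,0.008,0,0,0],[0,0,0.012,0,0,0],[0,0,0.015,0,0,0],[0,0,0.015,0,0,0]])

```text
t: 9.57
tool_pos: [0.4677, -0.0498, 0.2994]
orientation: [-0.508, -3.1, -0.0]
force: [-0.9, 0.1, -8.3]
opening: 0.0432
gripper_force: 60.0
```

Clicked: the nubs are now drawing the cap in (−8 N). Press on to the stop.

Request:
arm_command(increments=[[0,0,0.003,0,0,0],[0,0,0.006,0,0,0],[0,0,0.009,0,0,0],[0,0,0.01,0,0,0],[0,0,0.01,0,0,0]])

```text
t: 10.2
tool_pos: [0.4682, -0.05, 0.2982]
orientation: [0.508, 3.099, -0.0]
force: [-0.2, 0.2, -1.2]
opening: 0.0431
gripper_force: 60.0
```

Request:
arm_command(increments=[[0,0,0.001,0,0,0],[0,0,0.003,0,0,0],[0,0,0.005,0,0,0],[0,0,0.005,0,0,0],[0,0,0.005,0,0,0]])

```text
t: 10.82
tool_pos: [0.4681, -0.05, 0.2973]
orientation: [0.508, 3.099, -0.0]
force: [-0.3, 0.6, 4.7]
opening: 0.0431
gripper_force: 60.0
```

Request:
arm_command(increments=[[0,0,0.001,0,0,0],[0,0,0.003,0,0,0],[0,0,0.005,0,0,0],[0,0,0.005,0,0,0],[0,0,0.005,0,0,0]])

```text
t: 11.45
tool_pos: [0.4682, -0.0499, 0.2972]
orientation: [0.508, 3.099, -0.0]
force: [-5.3, 0.4, 13.4]
opening: 0.0434
gripper_force: 60.0
```

Request:
arm_command(increments=[[0,0,0,0,0,0],[0,0,0,0,0,0],[0,0,0,0,0,0],[0,0,0,0,0,0],[0,0,0,0,0,0]])

```text
t: 12.08
tool_pos: [0.4683, -0.05, 0.2972]
orientation: [0.508, 3.099, -0.0]
force: [-5.1, 1.1, 12.8]
opening: 0.043
gripper_force: 60.0
```

Run:
```python
from h import *
np.set_printoptions(precision=3,suppress=True)
for i in range(8):
    c=read_camera('wrist' if i==0 else 'scene'); s=read_state(); print(s['t'],s['force'],s['tool_pos'])
    if i==0: a=c['image']
import pickle
cv2.imwrite('pics/end.png',np.hstack([cv2.resize(a,(400,300)),cv2.resize(c['image'][170:290,220:380],(400,300))])[:,:,::-1])
```

```text
12.125 [-5.305  0.999 12.981] [ 0.468 -0.05   0.297]
12.175 [-5.585  1.318 13.186] [ 0.468 -0.05   0.297]
12.225 [-5.741  1.355 13.377] [ 0.468 -0.05   0.297]
12.275 [-6.306  0.701 13.32 ] [ 0.468 -0.05   0.297]
12.325 [-5.435  0.821 13.453] [ 0.468 -0.05   0.297]
12.375 [-5.403  0.968 13.613] [ 0.468 -0.05   0.297]
12.425 [-4.779  1.388 12.536] [ 0.468 -0.05   0.297]
12.475 [-5.903  0.7   13.313] [ 0.468 -0.05   0.297]
```

View pics/end.png

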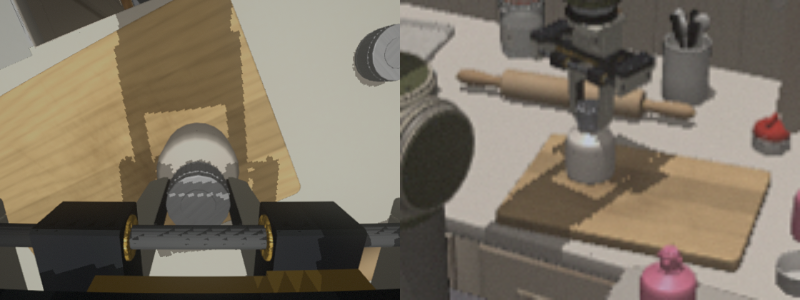

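The picture shows the cap seated on the upright bottle (left half at (200,190), right half at (588,120)). The cap's height is right for fully home (TCP 0.297 m), and the push holds steady at about 13 N.

```bash
python3 -c "
from plant import *
print(close_job())"
```

```text
the job is handed in; nothing more can be done
None
```

The medium cap is snapped fully home on the bottle and the arm is still on it, pushing down at about 13 N; the job is handed in at about 12.5 s of robot time, with the bottle standing on the board and no contact made with anything else.

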